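Lock the lens and show the jar's base to the inspection camera

ROBOT

A 6-joint arm with a two-finger parallel gripper is mounted at the origin on the work surface. World frame = base frame: x ahead of the robot, y to its left, z up, the work surface at z = 0. Lengths are in m, angles in degrees, forces in N, time in s.
With the tool pointing down it reaches from about 0.375 to 0.9 m from the base axis. Payload 3.1 kg.
Tool frame: the origin (TCP) lies at the very end of the fingers, on their centre line; the grasp point (between the pads) lies 19 mm behind it (bot.hold_point_z is the z of the grasp point in the tool frame, in m); z points along the fingers, y is the line along which they close (so a half turn about z gives the same grasp; the last joint's range is limited). The gripper opens to 87 mm and grips with 3 to 60 N. Pads are 19 mm wide; open, the fingers measure 117 mm over their backs; the gripper's body (75 mm by 190 mm) begins 51 mm behind the grasp point.
Start: joints at [-10.227, 30.224, 82.088, -0, 67.689, -10.227], TCP at [0.625, 0, 0.223] pointing down, gripper open.
Joint ranges: [-176.69, 176.69], [-43.24, 126.21], [12.49, 139.97], [-82, 262], [0, 151.66], [-163.58, 163.58]. Speed limits (degrees/s): [159.86, 159.86, 180, 180, 180, 180].

INTERFACE

Orientations are given as a 3x3 rotation matrix whose columns are the frame's x, y, z axes.
In Python, from rig import bot, capture, camera_model gives the robot as it stands.
- The arm moves only by the tool apply_moves, never from a script. Its argument "plan" is text: rows parted by semicolons, each of 6 numbers parted by spaces: the shift along the tool's x, y, z in units of 0.05 m (1.0 is 0.05 m), then the turn, a rotation vector about the tool's x, y, z in units of 360 degrees (1.0 is 360 degrees). In form: dx dy dz ax ay az; .... A call has 1 to 10 rows; each row shifts and turns the commanded pose from where the row before left it, along the tool's axes as they then stand; what a row does not reach is not made up. A row lasts 1/12 s, in which the tool goes at most 41.7 mm and 7.16 degrees, less where a joint would pass 70% of its speed; a pose out of reach is approached as far as the arm can. A call with a number of a shift or a turn outside -1 to 1 is refused whole. A call with a gripper value outside its range is refused whole. "gripper" is the gripper command: -1 is shut, 1 is fully open, values between are in proportion, set as the call begins (left out, the last holds). The fingers move at their own pace and stop on an object; the grip force is fixed at half the most. Time passes only in rows, so rows that do not move let the fingers close. It gives the time, the measured TCP pose, the force, the opening and the grip force at its end, in the units of the state.
- bot.read_state(): the state, without advancing time (a new reading comes with each control period).
- capture(name): name is "scene" or "side" or "wrist"; returns the picture (420x560x3 uint8, red, green, blue); there is no depth.
- camera_model(name): a dict with "vertical_fov" (degrees; the focal length in pixels is half the picture's height over the tangent of half this angle, whatever the lens; pixels are square), "cx", "cy" (the principal point, pixels), "position" and "rotation" of the camera in the world; the wrist camera has in their place "hand_eye" (4x4, takes a point from camera to tool coordinates, whose origin is the TCP and whose axes are the flange's). Camera axes: x right, y down, z forward; pixel columns grow to the right and rows downward; lengths in m; the calibration is good to about 2 mm. A picture is of the moment at which its call begins: read the wrist's pose just before it. camera_model takes no time and is no camera call.
- bot.hand_in(): hands the job in; it is judged then, once.
The state is a dict: "time_s": time; "joint_positions": joint angles; "qvel": joint speeds; "tau": joint torques, N m; "position": TCP position; "tcp_rot": TCP orientation; "force": force on the tool from outside, world axes, zero at the start; "moment": the same for the moment, N m; "opening": opening from 0.0 (shut) to 1.0 (fully open); "grasp_force": force on a finger pad.
Only numpy, scipy, OpenCV 4.12 (cv2) and the standard library are available. Lean on these libraries where they do the work, as an engineer would, in place of code of your own. Each camera call takes 0.05 s, during which the arm holds its last target. There are 200 camera calls.

TASK

Washed glass jars are being checked for cracked bases on the inspection camera that looks straight up from the counter. First turn the camera's loose lens lock collar clockwise, as seen from above, until it is fully home at its green locked mark; then take the red-capped jar out of the blue rack and finish while holding it in the air over the camera: upright, still, centred over the lens, its base 8 cm above the lens glass. Do not let the jar touch the camera, and leave the other jars, the lens cap and the timer where they are.

Things in the scene. Friction and masses are not known exactly. Their poses are not given: they have to be found in the camera images.
- camera: Up-looking inspection camera, fixed to the counter. Origin on the counter on the lens axis, z up. Base plate 150 (x) by 110 by 12 mm; black finned housing 65 mm square up to 70 mm above the counter, bracket on its -x side as high; lens barrel 46 mm across from 70 to 90 mm; lock collar 90 to 107 mm; front bezel 44 mm across, 107 to 114 mm. Plug and cable on its -y side.
- lens (a point): Centre of the lens glass at the top of the camera, on the vertical lens axis (which is also the collar's axis), 115 mm above the counter. Axes as the camera's.
- collar (a joint): Angle (rad) of the lens lock collar about the vertical lens axis, growing clockwise seen from above; starts at 0 to 0.35, hard stop at 1.22, where its orange index meets the green locked mark. Friction 0.12 N m, stays where left. A knurled aluminium ring 56 mm across, 90 to 107 mm above the counter, free to grip all round except at its one thumb lever.
- lever_tip (a point): Centre of the orange ball (12 mm across) at the end of the collar's thumb lever, an 8 mm steel pin that sticks out level from the collar; 50 mm from the lens axis, 98.5 mm above the counter. Seen from above it points 0.61 rad anticlockwise of the camera's x axis at joint value 0 and 0.61 rad clockwise of it when locked.
- rack: Blue wire rack, fixed to the counter; one row of three cells along its y axis, centres at y = -78, 0 and 78 mm; 74 mm wide (x), 274 mm long. Origin on the counter under the middle cell, z up. Jars stand on its steel floor, 12 mm above the counter; top wires 57 mm above the counter; cells 66 mm (x) by 74 mm (y) inside.
- red_jar: The jar to show: empty clear glass, ribbed red screw cap, in any of the three cells. Origin at the centre of its underside, z up along the jar. Glass 58 mm across up to 66 mm, then a shoulder; cap 55 mm across, 76 to 96 mm above the underside (96 mm overall). About 0.16 kg. Finger room is on the rack's +x and -x sides of the cap; neighbouring caps leave only 23 mm.
- black_jar: Same jar with a black cap, in another cell of the rack; leave it. Origin at the centre of its underside.
- white_jar: Same jar with a white cap, in another cell of the rack; leave it. Origin at the centre of its underside.
- lens_cap: Loose black lens cap lying on the counter, disc 48 mm across and 10 mm high; leave it. Origin at the centre of its underside.
- timer: Loose white round wind-up timer on the counter, 62 mm across and 34 mm high; leave it. Origin at the centre of its underside.

How it is judged:
By the outcome, as a careful person would: the job done as asked, in the order asked, and still so for the second after the job is handed in, while the arm keeps its last pose, push and grip.
It also fails if it takes over 54 s, if anything falls off the work surface, if the arm or the gripper's body presses on something with over 40 N, if the wrist force passes 120 N, or if a joint passes its speed limit or range.

## Working session

There is one attempt and no reset: what is moved stays moved. The work goes in short steps, Python scripts to look and compute and a tool call to move; the robot and the scene stay as the last step left them, time stands still between calls to the robot, and variables do not carry over. Pictures are saved under pics/ and viewed, at most 10 in all, crops included, and the job is handed in when it is done.

Besides the shell and the picture viewer there is one more tool, called as name(argument=value, ...), one argument or row to a line, values as JSON. apply_moves: Moves the arm, as the interface text tells. Its arguments: {"type":"object","properties":{"plan":{"type":"string"},"gripper":{"type":"number"}},"required":["plan"]}

```bash
mkdir -p pics
cat > h.py <<'E'
import numpy as np, cv2
from rig import bot, capture, camera_model
np.set_printoptions(precision=4,suppress=True)
def snap(n,f):
    s=bot.read_state(); im=capture(n); cv2.imwrite(f'pics/{f}.png',im[:,:,::-1]); 
    m=camera_model(n)
    if 'hand_eye' in m:
        T=np.eye(4);T[:3,:3]=np.array(s['tcp_rot']).reshape(3,3);T[:3,3]=s['position'];T=T@np.array(m['hand_eye'])
        m['position']=T[:3,3];m['rotation']=T[:3,:3]
    np.savez(f'pics/{f}.npz',p=np.array(m['position']),R=np.array(m['rotation']),c=[m['cx'],m['cy']],f=210/np.tan(np.radians(m['vertical_fov']/2)))
def ray(f,u,v):
    d=np.load(f'pics/{f}.npz'); r=d['R']@np.array([(u-d['c'][0])/d['f'],(v-d['c'][1])/d['f'],1]); return d['p'],r/np.linalg.norm(r)
def onz(f,u,v,z):
    p,r=ray(f,u,v); return p+r*(z-p[2])/r[2]
def tri(*obs):
    A=np.zeros((3,3));b=np.zeros(3);L=[]
    for o in obs:
        p,r=ray(*o);M=np.eye(3)-np.outer(r,r);A+=M;b+=M@p;L.append((p,M))
    x=np.linalg.solve(A,b); return x,[np.linalg.norm(M@(x-p)) for p,M in L]
def proj(f,X):
    d=np.load(f'pics/{f}.npz'); q=d['R'].T@(np.array(X)-d['p']); return d['c']+d['f']*q[:2]/q[2]
E
python3 - <<'E'
from h import *
s=bot.read_state(); print({k:s[k] for k in('time_s','position','tcp_rot','opening','force')})
for n in('scene','side','wrist'): snap(n,n+'0')
a,b,c=[cv2.imread(f'pics/{n}0.png') for n in('scene','side','wrist')]
for n in('scene','side','wrist'): d=np.load(f'pics/{n}0.npz'); print(n,d['p'],d['R'][:,2],d['f'])
E
```

```text
{'time_s': 0.0, 'position': array([0.6243, 0.0002, 0.2216]), 'tcp_rot': array([[-0.0001,  1.    , -0.0021],
       [ 1.    ,  0.0001,  0.0004],
       [ 0.0004, -0.0021, -1.    ]]), 'opening': 1.0023903674035834, 'force': array([-0.5103,  0.4318,  0.1585])}
scene [0.9829 0.5389 0.8466] [-0.4093 -0.5369 -0.7377] 439.40505499911245
side [ 0.3812 -0.8348  0.5888] [ 0.1949  0.8524 -0.4851] 484.48006426091166
wrist [0.6248 0.0815 0.3832] [-0.0027 -0.2922 -0.9563] 306.6143778902482
```

View pics/scene0.png

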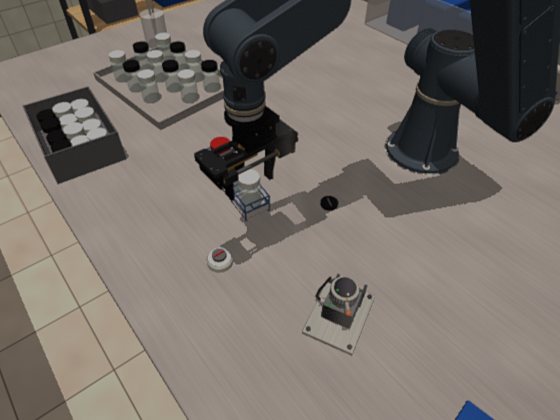

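View pics/side0.png

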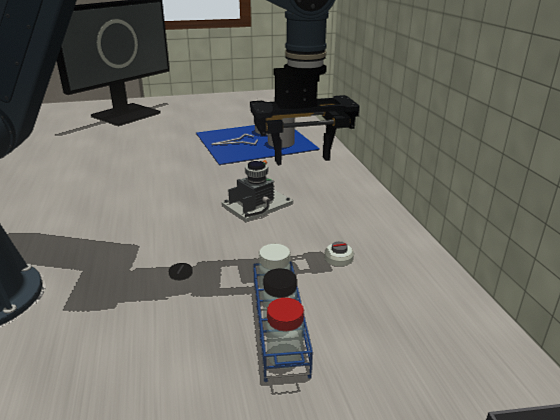

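The scene view shows the camera's lens near (344,286) and the orange lever near (348,309). The side view shows the lens near (257,166), with the red cap nearest at (285,314), then black (280,282) and white (275,258). I'll enlarge these areas.

Run:
```python
from h import *
a=cv2.imread('pics/scene0.png');b=cv2.imread('pics/side0.png')
A=cv2.resize(a[255:355,295:395],(400,400),interpolation=cv2.INTER_CUBIC)
B=cv2.resize(b[145:225,215:295],(400,400),interpolation=cv2.INTER_CUBIC)
cv2.imwrite('pics/m1.png',np.hstack([A,B]))
for z in (.114,): print(onz('scene0',344,287,z),onz('side0',257,165,z))
print(tri(('scene0',344,287),('side0',257,165)))
```

```text
[0.5818 0.2511 0.114 ] [0.5787 0.2373 0.114 ]
(array([0.5801, 0.2491, 0.1092]), [np.float64(0.0008720913933065447), np.float64(0.0008720913933068092)])
```

View pics/m1.png

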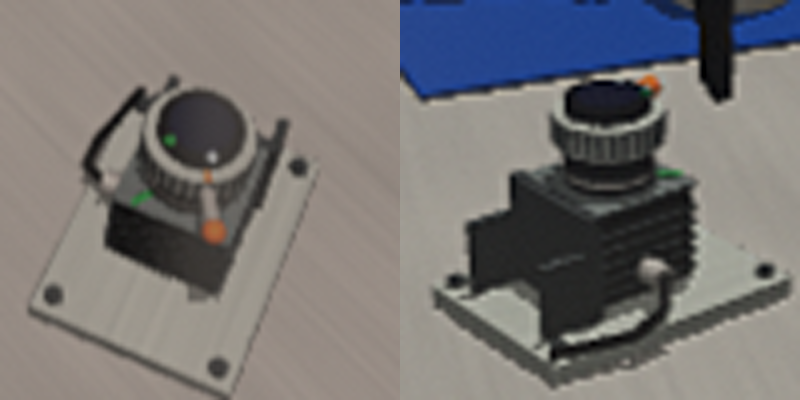

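Crop readings. In the scene view the bezel is at (345.7,287.5), the ball at (348.5,312.7), and the base screws at (308.2,328.7), (349.5,346.7) and (369.5,296.7). In the side view the bezel is at (256.4,165.2) and the ball at (265.2,161.8). The index is on the lever, and the green mark is clockwise from it.

Run:
```python
from h import *
L,e=tri(('scene0',345.7,287.5),('side0',256.4,165.2));print('lens',L,e)
B,e2=tri(('scene0',348.5,312.7),('side0',265.2,161.8));print('ball',B,e2,np.linalg.norm((B-L)[:2]),np.degrees(np.arctan2(*(B-L)[1::-1])))
S=[onz('scene0',*p,.012) for p in((308.2,328.7),(349.5,346.7),(369.5,296.7))]
print(S, 'xaxis deg',np.degrees(np.arctan2(*(S[1]-S[2])[1::-1])),np.degrees(np.arctan2(*(S[1]-S[0])[1::-1])), 'mid',(S[0]+S[2])/2)
for n,u,v in(('red',285,309),('black',280,278),('white',275,253.5)): print(n,onz('side0',u,v,.108))
```

```text
lens [0.5784 0.2514 0.1081] [np.float64(0.001533356075309426), np.float64(0.0015333560753093272)]
ball [0.6085 0.2911 0.0978] [np.float64(0.0017703236945788845), np.float64(0.001770323694578978)] 0.04985752787018201 52.78994600444899
[array([0.6556, 0.2384, 0.012 ]), array([0.6164, 0.3193, 0.012 ]), array([0.4996, 0.2634, 0.012 ])] xaxis deg 25.603123284806983 115.89451964746613 mid [0.5776 0.2509 0.012 ]
red [ 0.5197 -0.2874  0.108 ]
black [ 0.5301 -0.211   0.108 ]
white [ 0.538  -0.1393  0.108 ]
```

apply_moves(
  plan="0.72 -0.13 0 0 0 0;0.72 -0.13 0 0 0 0;0.72 -0.13 0 0 0 0;0.72 -0.13 0 0 0 0;0.72 -0.13 0 0 0 0;0.72 -0.13 0 0 0 0;0.7 -0.14 0 0 0 0;0 0 0 0 0 0.017;0 0 0 0 0 0.017;0 0 0 0 0 0.017",
  gripper=1,
)

```text
time_s: 0.98
position: [0.5782, 0.2522, 0.2221]
tcp_rot: [[0.318, 0.948, -0.001], [0.948, -0.318, -0.0], [-0.001, -0.001, -1.0]]
force: [0.6, -0.3, -0.3]
opening: 0.999
grasp_force: 0.0
```

apply_moves(
  plan="0 0 0 0 0 0.017;0 0 0 0 0 0.017;0 0 0 0 0 0.017;0 0 0 0 0 0;0 0 0 0 0 0",
)

```text
time_s: 1.4
position: [0.5787, 0.251, 0.2222]
tcp_rot: [[0.596, 0.803, -0.001], [0.803, -0.596, -0.0], [-0.001, -0.0, -1.0]]
force: [-0.0, -0.4, -0.3]
opening: 0.997
grasp_force: 0.0
```

Run:
```python
from h import *
s=bot.read_state(); print(s['time_s'],s['position'],s['tcp_rot'],s['joint_positions'],s['moment'])
snap('wrist','w1')
a=cv2.imread('pics/w1.png'); u,v=proj('w1',[.578,.251,.114]).round().astype(int);print(u,v)
x0,y0=max(u-100,0),max(v-100,0);print(x0,y0)
cv2.imwrite('pics/w1c.png',cv2.resize(a[y0:y0+200,x0:x0+200],(600,600),interpolation=cv2.INTER_CUBIC))
```

```text
1.4 [0.5787 0.251  0.2222] [[ 0.5957  0.8032 -0.0007]
 [ 0.8032 -0.5957 -0.0002]
 [-0.0006 -0.0005 -1.    ]] [13.3128 30.7181 81.1896 -0.0014 68.1351 49.8726] [0.0247 0.0443 0.0467]
278 208
178 108
```

View pics/w1c.png

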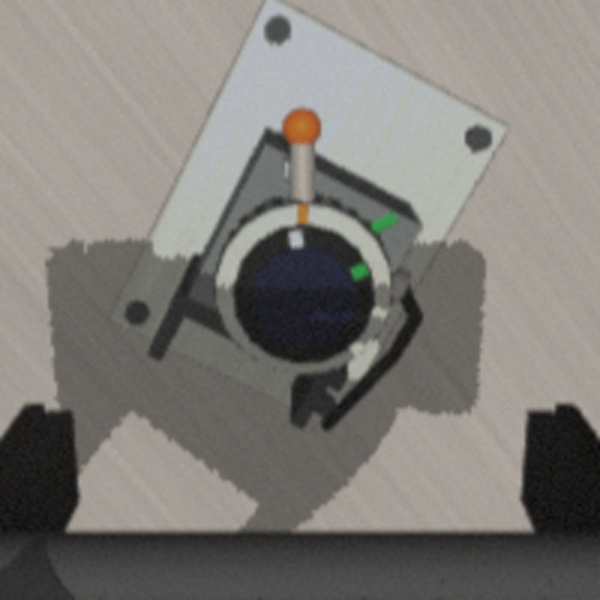

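The wrist crop shows the bezel centre at crop (304.5,293), which is full-image (279.5,205.7). The lever points straight along tool x, midway between the fingers. The green mark is to the right, clockwise.

Run:
```python
from h import *
print(onz('w1',279.5,205.7,.114))
print(tri(('scene0',345.7,287.5),('side0',256.4,165.2),('w1',279.5,205.7)))
print('ball',onz('w1',278.5,150.3,.0985),tri(('scene0',348.5,312.7),('w1',278.5,150.3)))
# plate screws wrist
S=[onz('w1',178+x/3,108+y/3,.012) for x,y in((278,30),(478,138),(137,312))];print((S[1]+S[2])/2)
```

```text
[0.5806 0.2517 0.114 ]
(array([0.5788, 0.2509, 0.1083]), [np.float64(0.002056850864042757), np.float64(0.001075568105665073), np.float64(0.0010679913996303253)])
ball [0.6088 0.2912 0.0985] (array([0.6086, 0.292 , 0.101 ]), [np.float64(0.0006775205064347995), np.float64(0.0006775205064347975)])
[0.5792 0.2503 0.012 ]
```

apply_moves(
  plan="0 0 0.62 0 0 0;0 0 0.62 0 0 0;0 0 0.62 0 0 0;0 0 0.6 0 0 0;0 0 0.38 0 0 0;0 0 0 0 0 0;0 0 0 0 0 0",
)

```text
time_s: 2.03
position: [0.5783, 0.2508, 0.0796]
tcp_rot: [[0.597, 0.802, -0.003], [0.802, -0.597, -0.001], [-0.002, -0.002, -1.0]]
force: [-0.2, 0.5, 0.5]
opening: 1.002
grasp_force: 0.0
```

apply_moves(
  plan="0 0 0 0 0 0;0 0 0 0 0 0;0 0 0 0 0 0;0 0 0 0 0 0;0 0 0 0 0 0;0 0 0 0 0 0;0 0 0 0 0 0;0 0 0 0 0 0",
  gripper=-1,
)

```text
time_s: 2.7
position: [0.58, 0.2507, 0.0813]
tcp_rot: [[0.598, 0.802, 0.002], [0.802, -0.598, -0.0], [0.001, 0.002, -1.0]]
force: [1.3, -3.1, 3.9]
opening: 0.633
grasp_force: 30.0
```

apply_moves(
  plan="0 0 0 0 0 0.018;0 0 0 0 0 0.018;0 0 0 0 0 0.018;0 0 0 0 0 0.018;0 0 0 0 0 0.018;0 0 0 0 0 0.018;0 0 0 0 0 0.018;0 0 0 0 0 0.018;0 0 0 0 0 0;0 0 0 0 0 0",
)

```text
time_s: 3.53
position: [0.5803, 0.2501, 0.0813]
tcp_rot: [[1.0, 0.028, 0.003], [0.028, -1.0, -0.001], [0.002, 0.001, -1.0]]
force: [1.3, -5.1, 4.8]
opening: 0.636
grasp_force: 30.0
```

Run:
```python
from h import *
s=bot.read_state(); R=s['tcp_rot'];print(s['time_s'],s['position'],np.degrees(np.arctan2(R[1,1],R[0,1])),s['joint_positions'],s['moment'],s['force'])
```

```text
3.5333 [0.5803 0.2501 0.0813] -88.39793980366842 [ 13.2448  40.8536  87.4123  -0.1182  51.6084 101.7159] [-0.8622 -0.217  -0.0847] [ 1.316  -5.1368  4.7997]
```

apply_moves(
  plan="0 0 0 0 0 0.01;0 0 0 0 0 0.01;0 0 0 0 0 0.005;0 0 0 0 0 0",
)

```text
time_s: 3.87
position: [0.5803, 0.25, 0.0813]
tcp_rot: [[0.992, -0.129, 0.003], [-0.129, -0.992, -0.001], [0.003, 0.001, -1.0]]
force: [1.5, -5.1, 5.8]
opening: 0.631
grasp_force: 30.0
```

```bash
cat > st.py <<'E'
from h import *
s=bot.read_state(); R=s['tcp_rot'];print(s['time_s'],s['position'],np.degrees(np.arctan2(R[1,1],R[0,1])),s['joint_positions'],s['moment'],s['force'])
E
python3 st.py
```

```text
3.8667 [0.5803 0.25   0.0813] -97.41302726254939 [ 13.2443  40.8509  87.4159  -0.1446  51.6109 110.7469] [-0.8558 -0.2007 -0.1142] [ 1.486  -5.1462  5.7619]
```

apply_moves(
  plan="0 0 0 0 0 0.005;0 0 0 0 0 0.005;0 0 0 0 0 0",
)

```text
time_s: 4.12
position: [0.5803, 0.2499, 0.0813]
tcp_rot: [[0.982, -0.188, 0.003], [-0.188, -0.982, -0.002], [0.003, 0.002, -1.0]]
force: [2.4, -5.3, 3.8]
opening: 0.632
grasp_force: 30.0
```

```bash
python3 st.py
```

```text
4.1167 [0.5803 0.2499 0.0813] -100.84593644807822 [ 13.2578  40.8512  87.4175  -0.1964  51.6106 114.2254] [-0.7884 -0.1669  0.4973] [ 2.3946 -5.302   3.7904]
```

apply_moves(
  plan="0 0 0 0 0 0.004;0 0 0 0 0 0",
)

```text
time_s: 4.28
position: [0.5804, 0.2499, 0.0813]
tcp_rot: [[0.978, -0.209, 0.003], [-0.209, -0.978, -0.003], [0.004, 0.002, -1.0]]
force: [2.3, -4.6, 4.7]
opening: 0.635
grasp_force: 30.0
```

```bash
python3 st.py
```

```text
4.2833 [0.5804 0.2499 0.0813] -102.07566077040472 [ 13.2799  40.8559  87.4074  -0.2712  51.5891 115.5236] [-0.7394 -0.2649  1.2313] [ 2.3247 -4.5968  4.6503]
```

The collar is on its stop: the moment rose to 1.2 N m. Next I'll release, lift and verify.

apply_moves(
  plan="0 0 0 0 0 0;0 0 0 0 0 0;0 0 0 0 0 0;0 0 0 0 0 0;0 0 0 0 0 0;0 0 -0.3 0 0 0;0 0 -0.7 0 0 0;0 0 -0.7 0 0 0;0 0 -0.7 0 0 0;0 0 -0.4 0 0 0",
  gripper=1,
)

```text
time_s: 5.12
position: [0.5804, 0.2518, 0.2245]
tcp_rot: [[0.976, -0.217, 0.005], [-0.217, -0.976, 0.002], [0.005, -0.003, -1.0]]
force: [0.2, 0.8, 0.1]
opening: 1.0
grasp_force: 0.0
```

```bash
python3 st.py
python3 - <<'E'
from h import *
snap('wrist','w2'); snap('side','side2')
a=cv2.imread('pics/w2.png'); u,v=proj('w2',[.579,.251,.114]).round().astype(int);print(u,v)
x0,y0=max(u-66,0),max(v-66,0);print(x0,y0)
A=cv2.resize(a[y0:y0+133,x0:x0+133],(400,400),interpolation=cv2.INTER_CUBIC)
b=cv2.imread('pics/side2.png')[230:390,220:340]; cv2.imwrite('pics/w2c.png',np.hstack([A,cv2.resize(b,(300,400),interpolation=cv2.INTER_CUBIC)]))
E
```

```text
5.1167 [0.5804 0.2518 0.2245] -102.56139009491022 [ 13.3359  30.5734  81.0578   0.0338  68.0583 115.8851] [0.048  0.0322 0.0164] [0.1655 0.7506 0.1332]
280 208
214 142
```

View pics/w2c.png

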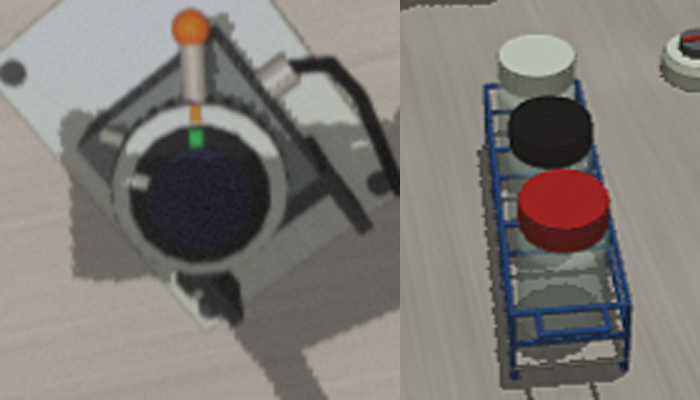

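The orange index meets the green mark, so the collar is locked. In the side crop the red cap top centre is at full-image (285.6,311.6), black at (280,281) and white at (274.8,254). Next I'll work out the move to the red jar.

Run:
```python
from h import *
print('lens',onz('w2',280.5,206.2,.114))
c=[onz('side2',*p,.108) for p in((285.6,311.6),(280,281),(274.8,254))];print(c)
d=c[2]-c[0];print('rack y deg',np.degrees(np.arctan2(d[1],d[0])),np.linalg.norm(d))
```

```text
lens [0.5802 0.2502 0.114 ]
[array([ 0.5192, -0.2933,  0.108 ]), array([ 0.5283, -0.2188,  0.108 ]), array([ 0.5373, -0.1408,  0.108 ])]
rack y deg 83.21136930681824 0.153573385189066
```

apply_moves(
  plan="0.083 0.775 0 0 0 0;0.083 0.775 0 0 0 0;0.083 0.775 0 0 0 0;0.083 0.775 0 0 0 0;0.083 0.775 0 0 0 0;0.083 0.775 0 0 0 0;0.083 0.775 0 0 0 0;0.083 0.775 0 0 0 0;0.083 0.775 0 0 0 0;0.083 0.775 0 0 0 0",
)

```text
time_s: 6.05
position: [0.5334, -0.1373, 0.2191]
tcp_rot: [[0.976, -0.218, -0.003], [-0.218, -0.976, 0.002], [-0.003, -0.001, -1.0]]
force: [0.8, -0.7, 0.6]
opening: 1.0
grasp_force: 0.0
```

apply_moves(
  plan="0.083 0.775 0 0 0 0;0.083 0.775 0 0 0 0;0.083 0.775 0 0 0 0;0.083 0.775 0 0 0 0;0 0 0 0 0 -0.019;0 0 0 0 0 -0.019;0 0 0 0 0 -0.019;0 0 0 0 0 -0.019;0 0 0 0 0 -0.019;0 0 0 0 0 -0.019",
)

```text
time_s: 6.88
position: [0.5165, -0.2902, 0.2187]
tcp_rot: [[0.876, 0.482, -0.003], [0.482, -0.876, 0.003], [-0.001, -0.003, -1.0]]
force: [0.7, -0.3, 0.1]
opening: 0.999
grasp_force: 0.0
```

apply_moves(
  plan="0 0 0 0 0 -0.019;0 0 0 0 0 -0.019;0 0 0 0 0 -0.019;0 0 0 0 0 -0.019;0 0 0 0 0 -0.019;0 0 0 0 0 -0.019;0 0 0 0 0 -0.019;0 0 0 0 0 -0.019;0 0 0 0 0 0;0 0 0 0 0 0",
)

```text
time_s: 7.72
position: [0.5168, -0.2904, 0.2192]
tcp_rot: [[0.122, 0.993, -0.002], [0.993, -0.122, 0.002], [0.002, -0.002, -1.0]]
force: [0.2, 0.5, 0.5]
opening: 1.003
grasp_force: 0.0
```

```bash
python3 st.py
python3 - <<'E'
from h import *
snap('wrist','w3'); a=cv2.imread('pics/w3.png')
print(proj('w3',[.519,-.291,.108]))
cv2.imwrite('pics/w3c.png',cv2.resize(a[60:300,140:420],(700,600),interpolation=cv2.INTER_CUBIC))
E
```

```text
7.7167 [ 0.5168 -0.2904  0.2192] -7.002451055837358 [-40.1344  28.0019  86.9487   0.016   65.2014 -33.1386] [ 0.0218 -0.0031 -0.0753] [0.1786 0.4819 0.5005]
[280.5412 207.345 ]
```

View pics/w3c.png

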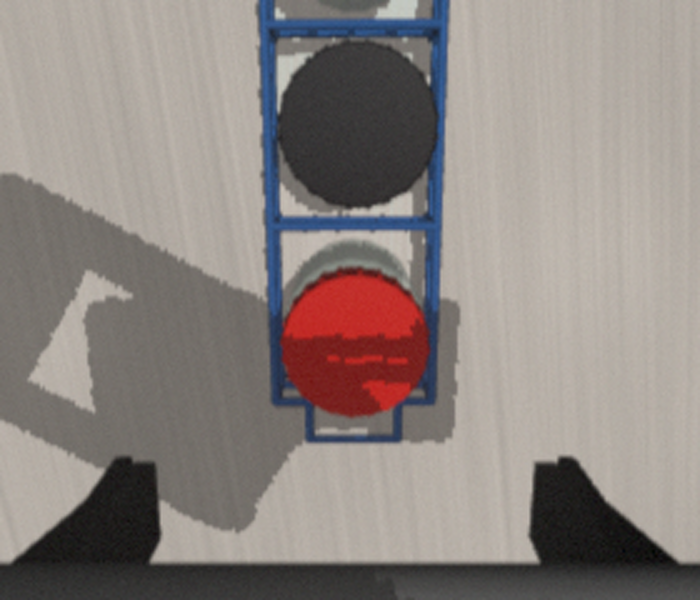

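The red cap's top face is centred at crop (355,344), full-image about (282,197.6). The fingers are aligned with the rack and laterally centred.

Run:
```python
from h import *
for v in(196.8,198.4): print(onz('w3',282,v,.108),tri(('w3',282,v),('side2',285.6,311.6)),tri(('w3',282,v),('side2',285.3,309.5)))
print('black',onz('w3',140+358/2.5,60+122/2.5,.108))
# near edge of top: full v=60+416/2.5
print(onz('w3',282,60+416/2.5,.108), onz('w3',282,60+268/2.5,.108))
print(onz('w3',140+281/2.5,197,.108)-onz('w3',140+429/2.5,197,.108))
# rack end wire outer, top wire z .057
print('rack',onz('w3',140+355/2.5,60+404/2.5,.057),onz('w3',140+355/2.5,60+223/2.5,.057),onz('w3',140+355/2.5,60+30/2.5,.057))
```

```text
[ 0.5215 -0.2811  0.108 ] (array([ 0.5215, -0.2834,  0.0993]), [np.float64(0.00016400234319111038), np.float64(0.00016400234319130123)]) (array([ 0.5214, -0.2825,  0.1026]), [np.float64(2.886179735265878e-06), np.float64(2.886179735125589e-06)])
[ 0.5214 -0.2826  0.108 ] (array([ 0.5213, -0.2847,  0.1004]), [np.float64(8.63233250530794e-05), np.float64(8.632332505287884e-05)]) (array([ 0.5212, -0.2838,  0.1037]), [np.float64(7.926791364988808e-05), np.float64(7.926791364995937e-05)])
black [ 0.5316 -0.2049  0.108 ]
[ 0.5181 -0.3099  0.108 ] [ 0.5248 -0.254   0.108 ]
[-0.054   0.0066  0.    ]
rack [ 0.5171 -0.3229  0.057 ] [ 0.5266 -0.2436  0.057 ] [ 0.5353 -0.17    0.057 ]
```

apply_moves(
  plan="0.15 0.07 0.2 0 0 0;0 0 0.6 0 0 0;0 0 0.6 0 0 0;0 0 0.6 0 0 0;0 0 0.5 0 0 0;0 0 0.24 0 0 0;0 0 0 0 0 0;0 0 0 0 0 0",
)

```text
time_s: 8.43
position: [0.5218, -0.2837, 0.0831]
tcp_rot: [[0.12, 0.993, -0.001], [0.993, -0.12, 0.001], [0.001, -0.001, -1.0]]
force: [1.4, -0.5, 0.9]
opening: 1.003
grasp_force: 0.0
```

apply_moves(
  plan="0 0 0 0 0 0;0 0 0 0 0 0;0 0 0 0 0 0;0 0 0 0 0 0;0 0 0 0 0 0;0 0 0 0 0 0;0 0 0 0 0 0;0 0 0 0 0 0",
  gripper=-1,
)

```text
time_s: 9.1
position: [0.5218, -0.2842, 0.0841]
tcp_rot: [[0.119, 0.993, 0.0], [0.993, -0.119, -0.0], [-0.0, 0.0, -1.0]]
force: [-1.3, -0.7, 4.6]
opening: 0.627
grasp_force: 30.0
```

```bash
python3 st.py
```

```text
9.1 [ 0.5218 -0.2842  0.0841] -6.839663343844995 [-39.3409  38.4714  93.0317  -0.0103  48.4628 -32.4944] [ 0.0588  0.1405 -0.0248] [-1.3334 -0.7154  4.5643]
```

apply_moves(
  plan="0 0 -0.15 0 0 0;0 0 -0.3 0 0 0;0 0 -0.45 0 0 0;0 0 -0.5 0 0 0;0 0 -0.5 0 0 0;0 0 -0.5 0 0 0;0 0 -0.5 0 0 0;0 0 -0.5 0 0 0;0 0 -0.4 0 0 0;0 0 -0.2 0 0 0",
)

```text
time_s: 9.93
position: [0.5225, -0.2846, 0.2866]
tcp_rot: [[0.119, 0.993, 0.004], [0.993, -0.119, -0.003], [-0.002, 0.004, -1.0]]
force: [-0.2, -0.5, -2.1]
opening: 0.621
grasp_force: 30.0
```

```bash
python3 st.py
```

```text
9.9333 [ 0.5225 -0.2846  0.2866] -6.836100630741903 [-39.3286  23.9976  82.2786   0.0074  73.4655 -32.4943] [-0.0803 -0.0409 -0.0082] [-0.1966 -0.4896 -2.142 ]
```

apply_moves(
  plan="0.3 0 0 0 0 0;0.5 -0.01 0 0 0 0;0.7 -0.01 0 0 0 0;0.75 -0.01 0 0 0 0;0.75 -0.01 0 0 0 0;0.75 -0.01 0 0 0 0;0.75 -0.01 0 0 0 0;0.75 -0.01 0 0 0 0;0.75 -0.01 0 0 0 0;0.75 -0.01 0 0 0 0",
)

```text
time_s: 10.77
position: [0.5555, 0.0545, 0.2816]
tcp_rot: [[0.119, 0.993, -0.004], [0.993, -0.119, 0.001], [0.0, -0.004, -1.0]]
force: [0.9, -0.9, -1.2]
opening: 0.623
grasp_force: 30.0
```

apply_moves(
  plan="0.75 -0.01 0 0 0 0;0.75 -0.01 0 0 0 0;0.75 -0.01 0 0 0 0;0.7 -0.01 0 0 0 0;0.5 0 0 0 0 0;0.35 0 0 0 0 0;0.2 0 0 0 0 0;0 0 0 0 0 0;0 0 0 0 0 0;0 0 0 0 0 0",
)

```text
time_s: 11.6
position: [0.5786, 0.2493, 0.2828]
tcp_rot: [[0.12, 0.993, -0.002], [0.993, -0.12, -0.001], [-0.001, -0.002, -1.0]]
force: [-0.8, -0.1, -1.6]
opening: 0.625
grasp_force: 30.0
```

```bash
python3 st.py
python3 - <<'E'
from h import *
snap('wrist','w4'); snap('side','side4'); snap('scene','scene4')
X=np.array(bot.read_state()['position']);
print([proj(n,[X[0],X[1],.215]) for n in('w4','side4','scene4')])
c=[]
for n,u,v in(('side4',197,70),('scene4',285,195)):
    a=cv2.imread(f'pics/{n}.png')
    c.append(cv2.resize(a[v:v+150,u:u+100],(400,600),interpolation=cv2.INTER_CUBIC))
cv2.imwrite('pics/f1.png',np.hstack(c))
E
```

```text
11.6 [0.5786 0.2493 0.2828] -6.884328780577474 [13.1807 27.3399 77.1152 -0.0409 75.6622 20.0752] [ 0.0319 -0.0219  0.0122] [-0.7506 -0.1385 -1.6148]
[array([278.812 , 222.5723]), array([255.3941, 123.6352]), array([350.8289, 254.4303])]
```

View pics/f1.png

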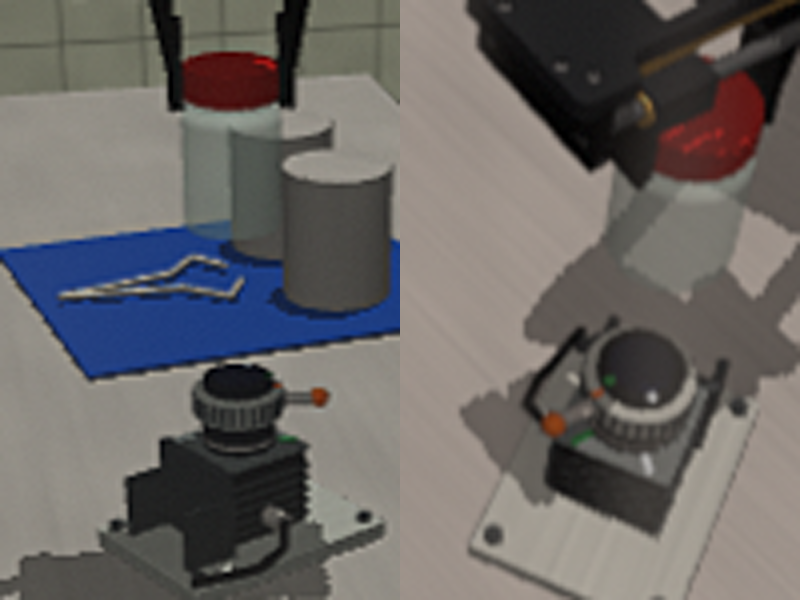

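The collar is still locked: in both views the lever points to the locked side and the index sits at the green mark. The jar hangs upright. In the side view the jar axis is at crop x≈231 with the base front edge at y≈237, and the lens centre is at (239,383). In the scene view the lens centre is at (645,368).

Run:
```python
from h import *
off={'side4':(197,70,0),'scene4':(285,195,400)}
def cp(n,X): u,v=proj(n,X); o=off[n]; return np.round([(u-o[0])*4+o[2],(v-o[1])*4],1)
J=np.array([.5786,.2493])
for n in off:
    print(n,'lens',cp(n,[.580,.2505,.114]),'jarbase',cp(n,[*J,.211]),'captop',cp(n,[*J,.307]))
    t=np.linspace(0,2*np.pi,72)
    for z,r in((.211,.029),(.307,.0275),(.114,.022)):
        P=np.array([cp(n,[J[0]+r*np.cos(a),J[1]+r*np.sin(a),z]) for a in t]); print(z,P.min(0),P.max(0))
a=cv2.imread('pics/w4.png'); cv2.imwrite('pics/w4c.png',cv2.resize(a[100:300,180:380],(600,600),interpolation=cv2.INTER_CUBIC))
```

```text
side4 lens [238.  371.4] jarbase [232.5 221. ] captop [228.6  58.4]
0.211 [183.4 205.2] [281.5 237.5]
0.307 [180.1  46.3] [277.1  71.2]
0.114 [200.4 358.4] [271.8 386.8]
scene4 lens [637.7 365.2] jarbase [663.6 242.7] captop [694.  101.1]
0.211 [598.8 192.1] [728.9 295.8]
0.307 [626.4  52. ] [762.2 152.7]
0.114 [592.9 324.7] [683.3 400.9]
```

View pics/w4c.png

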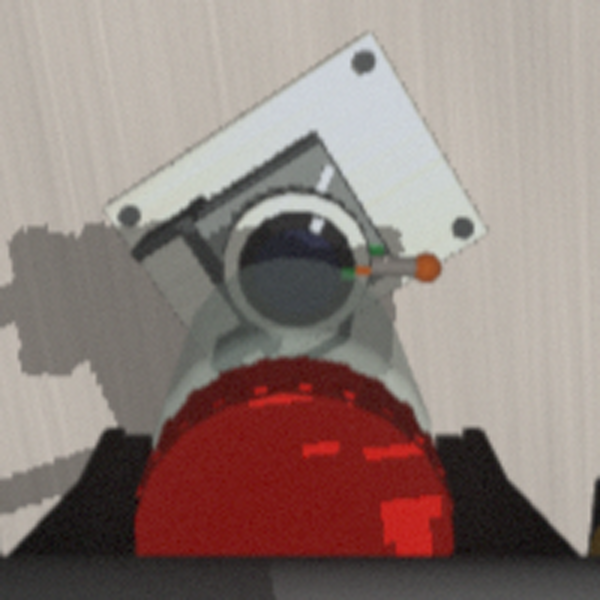

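Run:
```python
from h import *
print(onz('w4',278.8,189.3,.114),proj('w4',[.580,.2505,.114]),proj('w4',[.5786,.2493,.114]))
print(tri(('w4',278.8,189.3),('side4',197+239/4,70+377/4),('scene4',285+243.5/4,195+365.5/4)))
S=[onz('w4',180+x/3,100+y/3,.012) for x,y in((129,216),(463,228),(363,62))]; print(S,(S[0]+S[1]))
d=[onz('w4',180+x/3,100+y/3,.012) for x,y in((129,216),(463,228))]
# jar cap near-top: front lower rim of cap top etc.
J=np.array([.5786,.2493]);t=np.linspace(0,2*np.pi,90)
for z,r in((.307,.0275),(.287,.0275),(.211,.029)):
    P=np.array([proj('w4',[J[0]+r*np.cos(a),J[1]+r*np.sin(a),z]) for a in t]); print(z,(P.min(0)-[180,100])*3,(P.max(0)-[180,100])*3)
```

```text
[0.5798 0.252  0.114 ] [279.1683 190.5529] [278.0414 191.747 ]
(array([0.579 , 0.2511, 0.1112]), [np.float64(0.0006816686533735362), np.float64(0.0019114861630711386), np.float64(0.0024491043932853168)])
[array([0.5012, 0.2623, 0.012 ]), array([0.658 , 0.2376, 0.012 ]), array([0.6182, 0.3189, 0.012 ])] [1.1592 0.4999 0.024 ]
0.307 [129.7072 398.4563] [456.3437 687.6128]
0.287 [147.8972 357.6463] [438.6035 620.0982]
0.211 [185.6871 256.5127] [401.9011 460.8249]
```

The jar hangs coaxial with the TCP to about 1 mm. What remains is about 1.4 mm sideways and 16 mm down.

apply_moves(
  plan="0.03 0.025 0.05 0 0 0;0 0 0.1 0 0 0;0 0 0.1 0 0 0;0 0 0.06 0 0 0;0 0 0 0 0 0;0 0 0 0 0 0;0 0 0 0 0 0;0 0 0 0 0 0",
)

```text
time_s: 12.42
position: [0.5809, 0.2519, 0.2683]
tcp_rot: [[0.119, 0.993, 0.0], [0.993, -0.119, 0.0], [0.0, 0.0, -1.0]]
force: [-0.6, -0.6, -2.3]
opening: 0.625
grasp_force: 30.0
```

Run:
```python
from h import *
P=[];R=[]
for i in range(8):
    s=bot.read_state();P.append(s['position']);R.append(s['tcp_rot'][:,2]);capture('side')
print(np.array(P));print(np.mean(P,0),np.mean(R,0),s['grasp_force'],s['opening'],s['qvel'])
```

```text
[[0.5809 0.2519 0.2683]
 [0.5809 0.2518 0.2683]
 [0.5808 0.2518 0.2683]
 [0.5808 0.2518 0.2683]
 [0.5808 0.2518 0.2683]
 [0.5807 0.2518 0.2682]
 [0.5807 0.2518 0.2682]
 [0.5807 0.2518 0.2681]]
[0.5808 0.2518 0.2683] [ 0.0004  0.0001 -1.    ] 29.998680255375803 0.6258217347839986 [ 0.01    0.1874  0.0263 -0.0835  0.0007  0.014 ]
```

apply_moves(
  plan="-0.02 -0.01 0.02 0 0 0;0 0 0 0 0 0;0 0 0 0 0 0;0 0 0 0 0 0;0 0 0 0 0 0;0 0 0 0 0 0;0 0 0 0 0 0;0 0 0 0 0 0",
)

```text
time_s: 13.48
position: [0.5801, 0.2508, 0.2671]
tcp_rot: [[0.119, 0.993, 0.0], [0.993, -0.119, 0.0], [0.0, 0.0, -1.0]]
force: [0.4, -0.9, -2.2]
opening: 0.627
grasp_force: 30.0
```

```bash
python3 st.py
python3 - <<'E'
from h import *
snap('side','side5'); snap('wrist','w5')
a=cv2.imread('pics/side5.png')[60:360,170:390]; b=cv2.imread('pics/w5.png')[100:300,180:380]
cv2.imwrite('pics/f2.png',np.hstack([cv2.resize(a,(400,545)),cv2.resize(b,(400,545))]))
E
```

```text
13.4833 [0.5801 0.2508 0.2671] -6.838240075503888 [13.2689 28.2527 78.0764  0.0026 73.6689 20.1064] [-0.007   0.0374  0.0414] [ 0.4424 -0.9146 -2.2112]
```

View pics/f2.png

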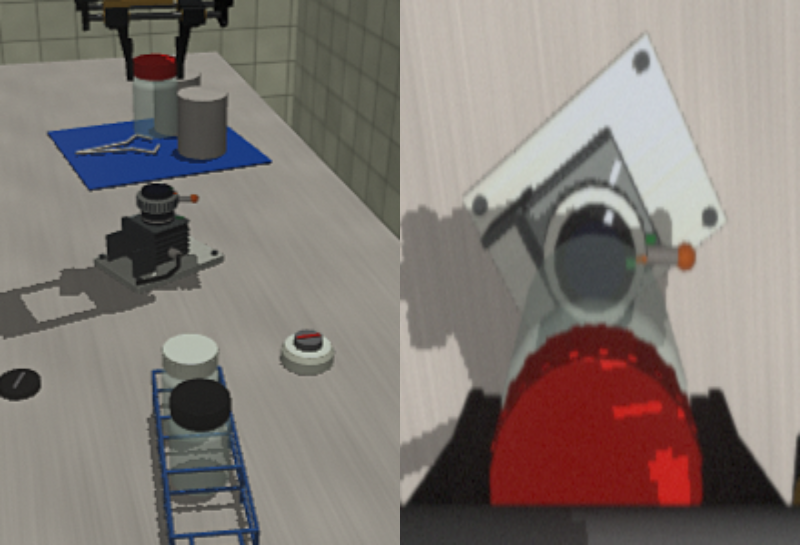

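The jar is upright and centred over the lens at (157,195), with its base about 80 mm above the glass. The collar is locked, and the white and black jars, timer and lens cap are undisturbed.

```bash
python3 -c "
from rig import bot
print(bot.hand_in())"
```

```text
the job is handed in; nothing more can be done
None
```

The job is handed in at about 13.6 s of the 54 s: the collar is turned fully home to its green mark, and the red-capped jar is held upright and still over the lens, centred to about 1 mm with its base about 8 cm above the glass.

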